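Jack up the desk analyser and hold it

TASK

The front feet of the white desk analyser have to be changed: slide the orange collar over the upright post of the small blue jack so that it sits fully down on its seat, then move the jack along the desk until the post stands centred under the yellow-marked lifting lug of the analyser. Give the red handle one full trial stroke so that the analyser's front rises, let the handle come all the way back up, then press it fully down again and finish while still holding it down, with the analyser's front raised on the collar. Do not lift or shove the analyser with the gripper, and leave the sample tube, the pen and the label pad alone.

Things in the scene. Friction and masses are not known exactly. Their poses are not given: they have to be found in the camera images.
- collar: orange plastic ring lying flat, loose, 50 g: outside diameter 38 mm, bore 25 mm, 26 mm high; origin at the centre of its underside, z along the bore, upwards
- jack: blue jack, loose, 0.6 kg; base plate 70 mm wide, 12 thick. Its x runs along the plate from black grab fin to saddle post, z up; origin under the plate. Base spans x = -103 to +90 mm (round end); on its centre line: fin at x = -78, red handle paddle, pump block with handle pivot at +38 (44 high), post at +70. Slides easily on glide pads when moved by the fin
- jack_fin (a point): centre of the top of the black upright grab fin fixed to the jack's base: 16 mm thick (jack y), 32 mm long (jack x), top 60 mm above the desk, free on both sides down to the base plate at 12 mm
- saddle_seat (a point): centre of the steel seat (flange, 32 mm across) on which the collar rests, on the post axis; 39 mm above the desk with the handle up; it rises 20 mm straight up as the handle goes fully down. z up. The collar on it then brings the top from 65 mm to 85 mm above the desk
- post_top (a point): top centre of the upright steel post, 20 mm diameter with a tapered top, standing 18 mm above the seat: 57 mm above the desk with the handle up
- paddle: red press paddle at the free end of the jack's handle, 36 mm (x, along the jack) by 44 mm (y); origin at the centre of its top face, z out of that face. Handle up: about 80 mm above the desk, 17 mm behind the jack's origin (jack x = -17 mm), sloping by 0.5 rad, higher toward the fin. Handle down: level, 49 mm above the desk at jack x = -27 mm
- jack_handle (a joint): angle of the jack's handle: 0 = fully up (a spring brings it back when let go), 0.5 rad = fully down at its stop. Pressing the paddle down takes roughly 5 to 20 N; the saddle rises 0.04 m per rad. There is no latch: the jack lowers when the handle is let go
- analyser: white desk analyser with a dark screen on top, about 3 kg, standing loose on four rubber feet 16 mm high; 110 mm deep (x), 180 mm wide (y), 110 mm high; origin at the centre of its footprint at desk height, x away from the robot, z up; its front face is at x = -55 mm. It tips up about its rear feet when the lug is lifted
- lift_point (a point): centre of the flat underside of the analyser's steel lifting lug, below the yellow dot on the lug's top; 70 mm above the desk at rest, 30 mm in front of the front face. The lug is 50 mm wide, sticks out 52 mm from the front face and is 8 mm thick
- rear_edge (a point): point at desk height midway between the analyser's rear feet, 50 mm behind its origin
- tube_82: loose sample tube with a red cap standing on the desk, 31 mm diameter, 100 mm high; bystander; origin at the centre of its underside
- gel_pen: black and clear pen lying on the desk, 156 mm long, 15 mm high; bystander; origin under its centre
- barcode_pad: white pad of labels lying on the desk, 115 x 60 x 14 mm; bystander; origin at the centre of its underside
There are look-alikes about, which are no part of the job. What is meant by the collar is not pink or turquoise, and is the larger of those in its own colour.

How it is judged (in metres and radians):
On the way, in this order (a step that is already met when the one before it is completed fails the run):
1. the collar sits fully down on the jack's seat, round the post, and is let go (horizontal distance between collar and post_top below 0.006 m and z of collar in the frame of saddle_seat below 0.003 m and angle between collar's own z axis and vertical below 0.1 rad and contact force between the fingers and collar below 0.1 N), for 0.2 s.
2. the jack stands with its post centred under the lift point, collar on, handle up (horizontal distance between saddle_seat and lift_point below 0.011 m and horizontal distance between collar and post_top below 0.006 m and z of collar in the frame of saddle_seat below 0.003 m and value of joint jack_handle below 0.08 rad), for 0.2 s.
3. trial stroke: the handle is pressed fully down and the lug rises on the collar (value of joint jack_handle above 0.44 rad and height (world z) of lift_point above 0.079 m and contact force between collar and analyser above 3 N), for 0.1 s.
4. the handle has come back up and the analyser stands on its feet again (value of joint jack_handle below 0.08 rad and height (world z) of lift_point below 0.072 m), for 0.1 s.
At the end, for the whole second after the job is handed in: Fingers press the paddle (over 2 N), handle over 0.44 of 0.5 rad down; lift point over 79 mm high (70 at rest), borne by the collar seated on the jack, post within 15 mm of it; robot off the analyser, whose rear edge is still and within 20 mm of its start (all of step 3 and contact force between the fingers and paddle above 2 N and contact force between each of the arm, the fingers and analyser below 0.5 N and horizontal distance between saddle_seat and lift_point below 0.015 m and horizontal distance between collar and post_top below 0.006 m and z of collar in the frame of saddle_seat below 0.003 m and distance of rear_edge from where it was at the start of the episode below 0.02 m and linear speed of analyser below 0.02 m/s); the arm keeps its last pose, push and grip.
It fails at once if the analyser is shoved out of its place (rear edge over 25 mm) (distance of rear_edge from where it was at the start of the episode above 0.025 m).
It fails at once if the robot lifts or shoves the analyser itself (over 5 N) (contact force between any of the arm, the fingers and analyser above 5 N).
It fails at once if the tube, pen or label pad is disturbed (moved over 25 mm, or the tube tipped) (distance of any of tube_82, gel_pen, barcode_pad from where it was at the start of the episode above 0.025 m or angle between tube_82's own z axis and vertical above 0.4 rad).
It also fails if it takes over 64 s, if anything falls off the work surface, if the arm or the gripper's body presses on something with over 40 N, if the wrist force passes 120 N, or if a joint passes its speed limit or range.

ROBOT

A 7-joint arm with a two-finger parallel gripper is mounted at the origin on a cart in front of the work surface, level with it; the furniture and walls round the work are solid. World frame = base frame: x ahead of the robot, y to its left, z up, the work surface at z = 0. Lengths are in m, angles in degrees, forces in N, time in s.
With the tool pointing down it reaches from about 0.425 to 0.875 m from the base axis. Payload 4.7 kg.
Tool frame: the origin (TCP) lies between the finger pads; the fingertips stand env.finger_overhang ahead of it and the grasp point (between the pads) lies 5 mm behind it (env.finger_overhang is the distance from the TCP to the fingertips, in m); z points along the fingers, y is the line along which they close (so a half turn about z gives the same grasp; the last joint's range is limited). The gripper opens to 87 mm and grips with 3 to 60 N. Pads are 19 mm wide; open, the fingers measure 117 mm over their backs; the gripper's body (75 mm by 190 mm) begins 51 mm behind the grasp point.
Start: joints at [-63.535, 18.392, -4.016, 83.108, 1.295, 78.541, -3.26], TCP at [0.281, 0.586, 0.237] pointing down, gripper open.
Joint ranges: [-163.93, 163.93], [-17.29, 119.83], [-79.2, 71.16], [3.27, 140.29], [-89.18, 269.18], [5.43, 117.66], [-154.24, 154.24]. Speed limits (degrees/s): [147.25, 147.25, 180, 180, 180, 180, 180].

INTERFACE

Orientations are given as [roll, pitch, yaw] about the fixed x, y, z axes, in that order (R = Rz(yaw) Ry(pitch) Rx(roll)).
In Python, from cell import telemetry, eyes, env, models gives the robot as it stands. The module is installed in compiled form; this text tells all that it offers.
- The arm moves only by the tool drive_tool, never from a script. Its arguments are lists of equal length, an entry for each row: "angular": the turn, a rotation vector about the tool's x, y, z in rad, a list of three; "delta_pos": the shift along the tool's x, y, z in cm, a list of three; "gripper": the finger opening in cm, from 0 to 8.7. A call has 1 to 20 rows; each row shifts and turns the commanded pose from where the row before left it, along the tool's axes as they then stand; what a row does not reach is not made up. A row lasts 1/10 s, in which the tool goes at most 50 mm and 8.59 degrees, less where a joint would pass 70% of its speed; a pose out of reach is approached as far as the arm can. A call with a gripper value outside its range is refused whole. The fingers move at their own pace and stop on an object; "squeeze" is the grip in N (left out, the last holds). Time passes only in rows, so rows that do not move let the fingers close. It gives the time, the measured TCP pose, the force, the opening and the grip force at its end, in the units of the state.
- telemetry.get_obs(): the state, without advancing time (a new reading comes with each control period).
- eyes.read_camera(name): name is "scene" or "top" or "wrist"; returns a dict with "pixels" (420x560x3 uint8, red, green, blue), "mtx" (3x3 intrinsics, pixels), "origin" and "orientation" of the camera in the world. Camera axes: x right, y down, z forward; pixel columns grow to the right and rows downward; lengths in m; the calibration is good to about 2 mm. A picture is of the moment at which its call begins. There is no depth.
- env.sign_off(): hands the job in; it is judged then, once.
Trained networks look in a picture, given as the dict that the camera call returned (one of the last four; its "shot" number tells which), for a name from the list of things; names that differ only in an ending like _2 or _b are one class to them, and where a whole thing is asked for, a point or a joint stands for the part that bears it (a point fixed in the world has none). Each returns a list of dicts, best first, with "p" (0 to 1); they miss things now and then, are a little off and sometimes report something else, mostly with a low value. They report only what shows in the picture. A call takes as long as a camera call. They do not tell look-alikes from the thing itself.
- models.search_frame(picture, target): "centre" ([column, row] in pixels, amid what is visible of it).
- models.cut_out(picture, target): "pixels" (420x560 bool, what is visible of it) and "centre" ([column, row] in pixels, amid what is visible of it).
The state is a dict: "time_s": time; "qpos": joint angles; "joint_velocities": joint speeds; "effort": joint torques, N m; "tool_pos": TCP position; "tool_rot": TCP orientation; "force": force on the tool from outside, world axes, zero at the start; "wrist_torque": the same for the moment, N m; "grip_width": finger opening in m; "grasp_force": force on a finger pad.
Only numpy, scipy, OpenCV 4.12 (cv2) and the standard library are available. Lean on these libraries where they do the work, as an engineer would, in place of code of your own. Each camera call takes 0.05 s, during which the arm holds its last target. There are 200 camera calls.

## Working session

There is one attempt and no reset: what is moved stays moved. The work goes in short steps, Python scripts to look and compute and a tool call to move; the robot and the scene stay as the last step left them, time stands still between calls to the robot, and variables do not carry over. Pictures are saved under pics/ and viewed, at most 13 in all, crops included, and the job is handed in when it is done.

Besides the shell and the picture viewer there is one more tool, called after ">>>" as name(argument=value, ...) on one line, values as JSON. drive_tool: Moves the arm, as the interface text tells. Its arguments: {"type":"object","properties":{"angular":{"type":"array","items":{"type":"array","items":{"type":"number"}}},"delta_pos":{"type":"array","items":{"type":"array","items":{"type":"number"}}},"gripper":{"type":"array","items":{"type":"number"}},"squeeze":{"type":"number"}},"required":["angular","delta_pos","gripper"]}

```bash
mkdir -p pics
cat > h.py <<'E'
import numpy as np, cv2
from cell import telemetry, eyes, env, models
from scipy.spatial.transform import Rotation as R
def rot(o):
    o=np.array(o,float)
    if o.shape==(3,3): return o
    if o.size==3: return R.from_euler('xyz',o,degrees=True).as_matrix()
    return R.from_quat(o).as_matrix()
def ray(p,px):
    d=np.linalg.inv(p["mtx"])@np.array([px[0],px[1],1.0]); return np.array(p["origin"],float),rot(p["orientation"])@d
def at_z(p,px,z):
    o,d=ray(p,px); return o+d*(z-o[2])/d[2]
def proj(p,X):
    c=rot(p["orientation"]).T@(np.array(X,float)-np.array(p["origin"],float)); u=np.array(p["mtx"])@c; return u[:2]/u[2]
def save(p,n): cv2.imwrite("pics/"+n+".png",cv2.cvtColor(p["pixels"],cv2.COLOR_RGB2BGR))
E
python3 - <<'E'
from h import *
print(telemetry.get_obs(), env.finger_overhang)
ps={}
for n in("top","scene"):
    p=eyes.read_camera(n); ps[n]=p
    print(n,p["origin"],p["orientation"],p["mtx"])
    zs=dict(collar=.013,jack_fin=.06,post_top=.057,paddle=.08,jack=.02,analyser=.06,lift_point=.07,tube_82=.05,gel_pen=.01,barcode_pad=.01)
    for t,z in zs.items():
        for r in models.search_frame(p,t)[:6]:
            print(t,round(r["p"],2),np.round(r["centre"]),at_z(p,r["centre"],z).round(3))
im=np.hstack([ps["top"]["pixels"],ps["scene"]["pixels"]])
save(ps["top"],"top");save(ps["scene"],"scene")
E
```

```text
{'time_s': 0.0, 'qpos': array([-63.53416803,  18.43995115,  -4.01570698,  83.17255518,
         1.29332332,  78.54118368,  -3.25890619]), 'joint_velocities': array([ 0.01453497, -0.01980798,  0.01179193,  0.12297907, -0.03816977,
        0.07871031,  0.03133756]), 'effort': array([ 8.31071811e-04, -4.91294646e+01, -4.03444497e-01, -3.12522268e+01,
       -6.39612903e-02,  4.38763504e-02,  1.89925127e-04]), 'tool_pos': array([0.28126035, 0.5854287 , 0.23547196]), 'tool_rot': array([-1.79891458e+02,  3.95289621e-03,  1.54344795e+02]), 'force': array([-0.71857693,  0.09493985,  0.70858282]), 'wrist_torque': array([-0.05072892,  0.01740188, -0.01992788]), 'grasp_force': 0.0, 'grip_width': 0.08730225021710389} 0.014
top [0.53926189 0.19308156 1.03833646] [-1.77942329e+02 -7.89411178e-02 -9.01064447e+01] [[442.8068288   0.        273.3565131]
 [  0.        442.8068288 204.6544094]
 [  0.          0.          1.       ]]
collar 0.75 [380. 219.] [ 0.543 -0.054  0.013]
collar 0.55 [362. 260.] [ 0.448 -0.012  0.013]
collar 0.42 [389. 276.] [ 0.412 -0.075  0.013]
collar 0.41 [400. 247.] [ 0.478
[... 578 characters left out ...]
1.15485974  -41.43592335] [[392.05034584   0.         272.58471518]
 [  0.         392.05034584 204.54319722]
 [  0.           0.           1.        ]]
collar 0.67 [340. 278.] [ 0.548 -0.048  0.013]
collar 0.65 [292. 288.] [0.455 0.001 0.013]
collar 0.58 [331. 311.] [ 0.473 -0.089  0.013]
jack_fin 0.64 [239. 218.] [0.479 0.201 0.06 ]
post_top 0.6 [273. 206.] [0.568 0.185 0.057]
paddle 0.76 [236. 202.] [0.498 0.233 0.08 ]
jack 0.68 [240. 217.] [0.511 0.243 0.02 ]
analyser 0.93 [347. 220.] [0.653 0.03  0.06 ]
lift_point 0.62 [344. 218.] [0.643 0.032 0.07 ]
tube_82 0.54 [294. 166.] [0.734 0.284 0.05 ]
gel_pen 0.62 [211. 191.] [0.527 0.394 0.01 ]
barcode_pad 0.57 [265. 171.] [0.696 0.368 0.01 ]
```

Run:
```python
import cv2
a=cv2.imread("pics/top.png")[80:320,130:450]
cv2.imwrite("pics/topc.png",cv2.resize(a,None,fx=2.5,fy=2.5,interpolation=cv2.INTER_CUBIC))
a=cv2.imread("pics/scene.png")[130:350,180:450]
cv2.imwrite("pics/scenec.png",cv2.resize(a,None,fx=2.7,fy=2.7,interpolation=cv2.INTER_CUBIC))
```

```text
(no output)
```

View pics/topc.png

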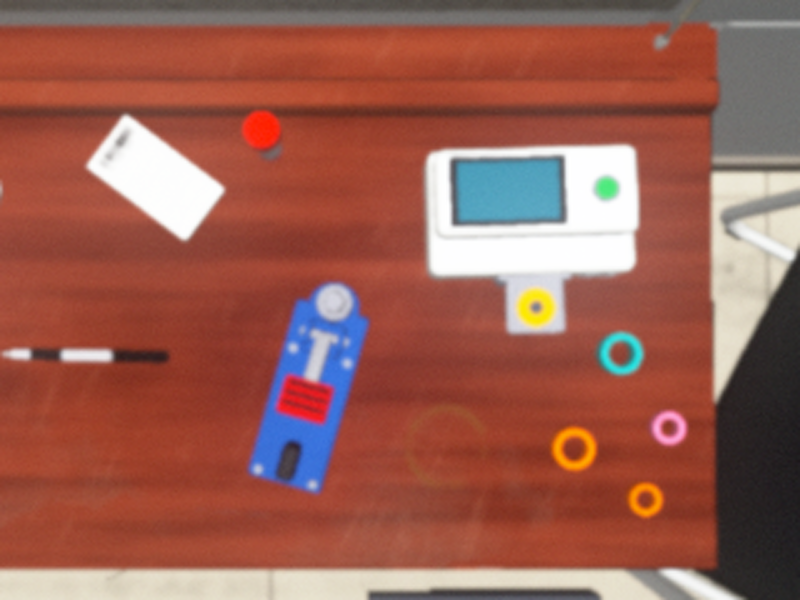

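View pics/scenec.png

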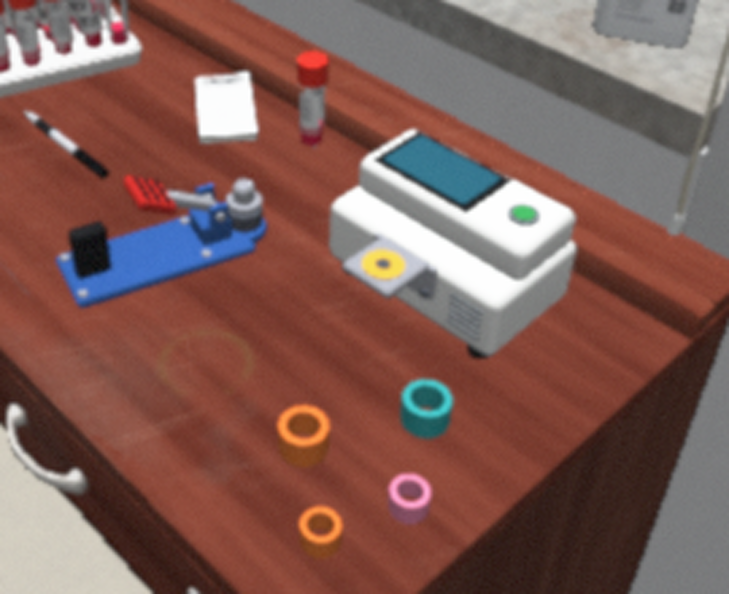

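Look-alikes in the top crop: turquoise ring (621,353), pink ring (669,428), small orange ring (645,500) and larger orange ring (575,449). The larger orange one is the collar, about (360,260) in the full image. The scene crop shows the same: large orange at (303,435), small orange at (320,530). The jack has its fin at (289,461), its post at (335,302), and the yellow dot at (536,307).

```bash
cat >> h.py <<'E'
def go(pos,yaw,obs=None):
    "tool-frame shift (cm) in current axes and yaw turn (rad about tool z) to a tool-down target"
    o=obs or telemetry.get_obs(); M=R.from_euler('xyz',o["tool_rot"],degrees=True).as_matrix()
    T=R.from_euler('xyz',[180,0,yaw],degrees=True).as_matrix()
    d=T.T@(np.array(pos)-o["tool_pos"])*100   # in target axes
    print("turn",R.from_matrix(M.T@T).as_rotvec().round(3),"then shift cm",d.round(2),"| shift in current axes",(M.T@(np.array(pos)-o["tool_pos"])*100).round(2))
def blob(p,lo,hi,box=None,near=None,amin=15):
    h=cv2.cvtColor(p["pixels"],cv2.COLOR_RGB2HSV); m=cv2.inRange(h,np.array(lo),np.array(hi))
    n,l,s,c=cv2.connectedComponentsWithStats(m)
    return sorted([(int(s[i,4]),c[i].round(1).tolist(),s[i,:4].tolist()) for i in range(1,n) if s[i,4]>=amin],reverse=True)
E
python3 - <<'E'
from h import *
for n in("top","scene"):
    p=eyes.read_camera(n)
    print(n)
    for t,lo,hi,z in(("orange",(8,150,150),(18,255,255),.026 if n=="top" else .013),("yellow",(24,150,150),(34,255,255),.078),("blue",(105,120,80),(125,255,255),.012)):
        for b in blob(p,lo,hi)[:3]: print(t,b,at_z(p,b[1],z).round(4))
    for t,z in(("jack_fin",.06),("post_top",.057),("saddle_seat",.039)):
        pass
p=eyes.read_camera("top")
for px,z in(([245.6,264.4],.06),([264,200.8],.055)): print(at_z(p,px,z))
go([.50,.235,.25],165)
E
```

```text
top
orange (217, [358.9, 258.8], [349, 250, 20, 19]) [ 0.4518 -0.003   0.026 ]
orange (179, [387.6, 279.3], [380, 272, 16, 16]) [ 0.4053 -0.0679  0.026 ]
orange (66, [313.4, 245.8], [300, 243, 24, 10]) [0.4816 0.1005 0.026 ]
yellow (131, [344.0, 202.5], [337, 196, 15, 14]) [0.5782 0.0383 0.078 ]
blue (1366, [253.3, 238.2], [231, 197, 46, 78]) [0.4986 0.2381 0.012 ]
blue (610, [550.3, 340.8], [535, 310, 25, 53]) [ 0.2622 -0.4437  0.012 ]
blue (82, [167.8, 9.1], [163, 0, 11, 22]) [1.0376 0.4394 0.012 ]
scene
orange (200, [292.1, 287.3], [282, 279, 21, 17]) [0.4577 0.0024 0.013 ]
orange (160, [298.2, 323.9], [290, 317, 18, 15]) [ 0.4065 -0.0675  0.013 ]
yellow (99, [94.2, 178.2], [88, 170, 17, 17]) [0.2914 0.5611 0.078 ]
yellow (71, [321.5, 227.8], [315, 224, 14, 9]) [0.5778 0.0384 0.078 ]
yellow (26, [78.8, 162.7], [74, 160, 10, 5]) [0.2897 0.6637 0.078 ]
blue (1165, [239.6, 223.8], [202, 206, 76, 37]) [0.4995 0.2308 0.012 ]
[0.4429969  0.25297614 0.06      ]
[0.58319976 0.21244239 0.055     ]
turn [ 0.     0.    -0.186] then shift cm [-30.19 -28.24  -1.34] | shift in current axes [-34.89 -22.17  -1.34]
```

>>> drive_tool(angular=[[0,0,-0.084],[0,0,-0.084],[0,0,0],[0,0,0],[0,0,0],[0,0,0],[0,0,0],[0,0,0],[0,0,0],[0,0,0],[0,0,0],[0,0,0],[0,0,0]], delta_pos=[[0,0,0],[0,0,0],[-3.1,-2.8,-0.15],[-3.1,-2.8,-0.15],[-3.1,-2.8,-0.15],[-3.1,-2.8,-0.15],[-3.1,-2.8,-0.15],[-3.1,-2.8,-0.15],[-3.1,-2.8,-0.15],[-3.1,-2.8,-0.15],[-3.1,-2.8,-0.15],[-3.1,-2.8,-0.15],[0,0,0]], gripper=[8.7,8.7,8.7,8.7,8.7,8.7,8.7,8.7,8.7,8.7,8.7,8.7,8.7])

```text
time_s: 2.55
tool_pos: [0.5059, 0.2238, 0.2522]
tool_rot: [-179.9, 0.2, 163.3]
force: [0.3, 0.2, 0.1]
grip_width: 0.0868
grasp_force: 0.0
```

Run:
```python
from h import *
p=eyes.read_camera("wrist"); o=telemetry.get_obs(); print(o["tool_pos"],o["tool_rot"],o["qpos"].round(1),p["origin"],p["orientation"])
for t,z in(("jack_fin",.06),("post_top",.057),("paddle",.08),("collar",.026),("jack",.012)):
    for r in models.search_frame(p,t)[:3]: print(t,round(r["p"],2),np.round(r["centre"],1),at_z(p,r["centre"],z).round(4))
save(p,"w1")
```

```text
[0.50397741 0.22757899 0.25196267] [-1.79992042e+02  7.27392889e-02  1.63569736e+02] [-36.8   6.   10.4  96.3  -1.1  77.8  47.4] [0.42901843 0.24692677 0.39975066] [1.62725280e+02 5.59803995e-02 7.33438803e+01]
jack_fin 0.86 [285.7 160.8] [0.4885 0.2394 0.06  ]
jack_fin 0.74 [369.7 348.5] [0.7193 0.2707 0.06  ]
post_top 0.97 [285.2 249. ] [0.5769 0.2133 0.057 ]
post_top 0.71 [ 59.5 188. ] [0.4513 0.0196 0.057 ]
paddle 0.93 [286.6 170.7] [0.4939 0.2381 0.08  ]
collar 0.78 [ 67.7 255.6] [ 0.5276 -0.028   0.026 ]
collar 0.6 [  7.4 217.7] [ 0.4674 -0.071   0.026 ]
collar 0.57 [ 60.1 185.4] [0.451 0.001 0.026]
jack 0.58 [286.9 160.2] [0.4967 0.2397 0.012 ]
```

View pics/w1.png

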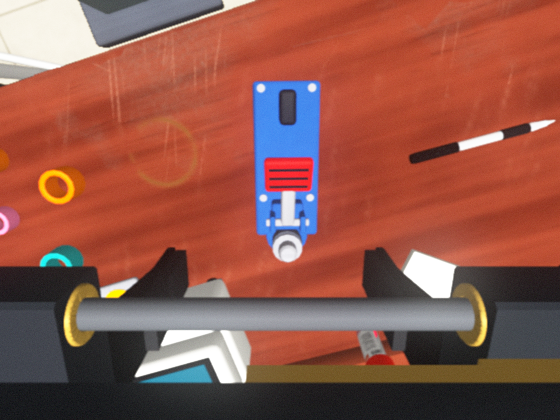

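The wrist picture shows the jack upright in the image, with its fin top at (288,106), paddle at (288,174) and post at (286,244). The large orange collar is at (59,186), turquoise at (60,262) and pink at (5,221).

Run:
```python
from h import *
p=eyes.read_camera("wrist")
for px,z in(([288,106],.06),([286.3,244.5],.057),([59,185.5],.026)): print(at_z(p,px,z).round(4))
for b in blob(p,(8,150,150),(20,255,255))[:4]: print(b,at_z(p,b[1],.02).round(4))
go([.452,0.0,.13],164)
```

```text
[0.4353 0.264  0.06  ]
[0.5668 0.2264 0.057 ]
[0.4483 0.0096 0.026 ]
(995, [164.4, 158.3], [130, 121, 62, 73]) [0.4522 0.1256 0.02  ]
(608, [61.4, 185.7], [30, 170, 49, 39]) [0.4496 0.0081 0.02  ]
(415, [47.5, 191.6], [36, 180, 26, 24]) [ 0.4515 -0.0093  0.02  ]
(53, [76.8, 293.9], [70, 289, 12, 12]) [ 0.5752 -0.0324  0.02  ]
turn [ 0.    -0.     0.002] then shift cm [ -1.68 -23.73  12.15] | shift in current axes [ -1.62 -23.74  12.15]
```

>>> drive_tool(angular=[[0,0,0],[0,0,0],[0,0,0],[0,0,0],[0,0,0],[0,0,0],[0,0,0],[0,0,0],[0,0,0]], delta_pos=[[-0.3,-4,2],[-0.3,-4,2],[-0.3,-4,2],[-0.3,-4,2],[-0.3,-4,2],[-0.2,-3.7,2.1],[0,0,0],[0,0,0],[0,0,0]], gripper=[6,6,6,6,6,6,6,6,6])

```text
time_s: 3.8
tool_pos: [0.4537, 0.0003, 0.1312]
tool_rot: [179.9, 0.1, 164.1]
force: [0.6, 0.9, 0.4]
grip_width: 0.0601
grasp_force: 0.0
```

Run:
```python
from h import *
p=eyes.read_camera("wrist"); o=telemetry.get_obs(); print(o["tool_pos"],o["tool_rot"],np.abs(o["joint_velocities"]).max())
for b in blob(p,(8,150,150),(20,255,255))[:5]: print(b,at_z(p,b[1],.02).round(4))
save(p,"w2")
```

```text
[4.53852255e-01 4.29454112e-04 1.31295985e-01] [1.79949892e+02 7.89821068e-02 1.64130457e+02] 0.2458931728066784
(1969, [422.0, 159.1], [366, 107, 95, 103]) [0.4475 0.1126 0.02  ]
(577, [267.4, 195.9], [241, 176, 52, 57]) [ 0.4434 -0.0025  0.02  ]
(502, [266.8, 212.3], [249, 191, 37, 34]) [ 0.4555 -0.0065  0.02  ]
(460, [170.9, 164.9], [142, 148, 47, 43]) [ 0.4018 -0.0632  0.02  ]
(352, [160.0, 171.8], [149, 157, 28, 27]) [ 0.4044 -0.0726  0.02  ]
```

View pics/w2.png

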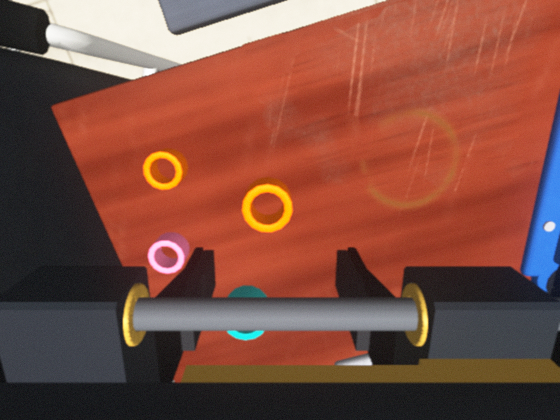

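The close view confirms the choice: the large orange ring is centred at (267,207), 51 px wide. The small orange ring at (163,171) is 40 px wide, and pink is at (166,257).

Run:
```python
from h import *
p=eyes.read_camera("wrist"); print(at_z(p,[267.3,207.5],.026).round(4))
h=cv2.cvtColor(p["pixels"],cv2.COLOR_RGB2HSV); m=cv2.inRange(h,np.array((12,200,215)),np.array((28,255,255))); m[:, :230]=0; m[:,305:]=0; m[245:]=0;m[:165]=0
c=max(cv2.findContours(m,cv2.RETR_EXTERNAL,cv2.CHAIN_APPROX_NONE)[0],key=len); e=cv2.fitEllipse(c); print(e, at_z(p,e[0],.026).round(4))
C=at_z(p,e[0],.026); go([C[0],C[1],.019],164)
```

```text
[ 0.4504 -0.0044  0.026 ]
((266.77838134765625, 207.4131317138672), (47.8564453125, 49.896629333496094), 92.32262420654297) [ 0.4502 -0.0047  0.026 ]
turn [0.001 0.001 0.002] then shift cm [ 0.2  -0.58 11.22] | shift in current axes [ 0.22 -0.59 11.22]
```

>>> drive_tool(angular=[[0,0,0],[0,0,0],[0,0,0],[0,0,0],[0,0,0],[0,0,0],[0,0,0],[0,0,0],[0,0,0],[0,0,0],[0,0,0],[0,0,0]], delta_pos=[[0.2,-0.55,2],[0,0,3],[0,0,3],[0,0,2],[0,0,1.2],[0,0,0],[0,0,0],[0,0,0],[0,0,0],[0,0,0],[0,0,0],[0,0,0]], gripper=[6,6,6,6,6,6,6,3.4,3.4,3.4,3.4,3.4], squeeze=15)

```text
time_s: 5.1
tool_pos: [0.4499, -0.0058, 0.019]
tool_rot: [180.0, 0.0, 164.0]
force: [-0.1, 0.8, 2.7]
grip_width: 0.0366
grasp_force: 15.0
```

Run:
```python
from h import *
go([.579,.214,.165],164)
```

```text
turn [ 0.001  0.001 -0.001] then shift cm [ -6.35  24.69 -14.6 ] | shift in current axes [ -6.35  24.7  -14.58]
```

>>> drive_tool(angular=[[0,0,0],[0,0,0],[0,0,0],[0,0,0],[0,0,0],[0,0,0],[0,0,0],[0,0,0],[0,0,0],[0,0,0],[0,0,0],[0,0,0],[0,0,0],[0,0,0]], delta_pos=[[0,0,-2],[0,0,-4],[0,0,-4.6],[-1,4,-1],[-1,4,-1],[-1,4,-1],[-1,4,-1],[-1,4,0],[-1.35,4.7,0],[0,0,0],[0,0,0],[0,0,0],[0,0,0],[0,0,0]], gripper=[3.4,3.4,3.4,3.4,3.4,3.4,3.4,3.4,3.4,3.4,3.4,3.4,3.4,3.4])

```text
time_s: 6.5
tool_pos: [0.5787, 0.2125, 0.1651]
tool_rot: [180.0, 0.0, 163.9]
force: [0.3, -0.0, -0.4]
grip_width: 0.0367
grasp_force: 15.0
```

Run:
```python
from h import *
p=eyes.read_camera("wrist"); o=telemetry.get_obs(); print(o["tool_pos"],o["tool_rot"],o["grip_width"],np.abs(o["joint_velocities"]).max(),p["origin"])
for t,z in(("jack_fin",.06),("post_top",.057),("paddle",.08)):
    for r in models.search_frame(p,t)[:2]: print(t,round(r["p"],2),np.round(r["centre"],1),at_z(p,r["centre"],z).round(4))
save(p,"w3"); print(proj(p,o["tool_pos"]))
cv2.imwrite("pics/w3c.png",cv2.resize(cv2.imread("pics/w3.png")[100:300,150:410],None,fx=3,fy=3,interpolation=cv2.INTER_CUBIC))
```

```text
[0.57873399 0.21283438 0.1650928 ] [1.79969584e+02 2.45842613e-02 1.63883750e+02] 0.03685516458439 0.2663816915737429 [0.50196077 0.23447282 0.3128396 ]
jack_fin 0.61 [278.9 102.1] [0.5061 0.2363 0.06  ]
post_top 0.77 [274.1 208.8] [0.5783 0.212  0.057 ]
post_top 0.46 [490.7 257.6] [0.6632 0.3624 0.057 ]
paddle 0.77 [277.2  87. ] [0.497  0.2376 0.08  ]
paddle 0.43 [490.6 255.9] [0.6473 0.351  0.08  ]
[275.77578381 279.46253447]
```

View pics/w3c.png

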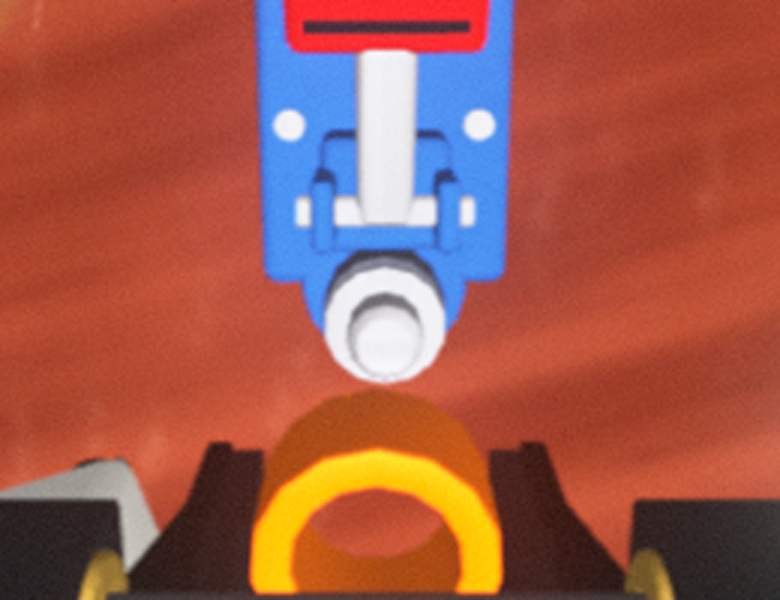

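The crop shows the collar's rim held between the fingers, with its axis at about column 376. Beyond it the seat flange is centred at (385,322) and the post tip at (387,340), so the post sits slightly right of the collar.

Run:
```python
from h import *
p=eyes.read_camera("wrist"); o=telemetry.get_obs()
M=R.from_euler('xyz',o["tool_rot"],degrees=True).as_matrix(); f=lambda c:[c[0]/3+150-.33,c[1]/3+100-.33]
T=lambda X:((X-o["tool_pos"])@M*100).round(2)
for n,c,z,dx in(("outer",(376.5,449),.172,.019),("bore",(377,487),.172,.0125),("bottom outer",(376.5,390),.146,.019),("flange",(385,322),.039,0),("post",(387,340),.057,0)):
    X=at_z(p,f(c),z)-dx*M[:,0]; print(n,X.round(4),T(X))
fin=at_z(p,[278.9,40],.012)
```

```text
outer [0.5796 0.2132 0.172 ] [-0.1  -0.01 -0.72]
bore [0.5791 0.2135 0.172 ] [-0.03 -0.01 -0.72]
bottom outer [0.5805 0.213  0.146 ] [-0.18 -0.01  1.88]
flange [0.5831 0.2148 0.039 ] [-0.38  0.23 12.59]
post [0.5824 0.2154 0.057 ] [-0.3   0.26 10.79]
```

>>> drive_tool(angular=[[0,0,0],[0,0,0],[0,0,0],[0,0,0],[0,0,0],[0,0,0]], delta_pos=[[-0.27,0.25,2.5],[0,0,3],[0,0,2],[0,0,0],[0,0,0],[0,0,0]], gripper=[3.4,3.4,3.4,3.4,3.4,3.4])

```text
time_s: 7.35
tool_pos: [0.5832, 0.2159, 0.0913]
tool_rot: [179.9, 0.1, 164.0]
force: [0.1, -0.1, -0.7]
grip_width: 0.0367
grasp_force: 15.0
```

Run:
```python
from h import *
p=eyes.read_camera("wrist"); o=telemetry.get_obs(); print(o["tool_pos"],o["tool_rot"],o["force"])
save(p,"w4")
cv2.imwrite("pics/w4c.png",cv2.resize(cv2.imread("pics/w4.png")[180:310,190:370],None,fx=4,fy=4,interpolation=cv2.INTER_CUBIC))
```

```text
[0.58323608 0.21591186 0.09140019] [1.79884257e+02 1.32448231e-01 1.63966718e+02] [-0.29623468  0.18343214  0.59960936]
```

View pics/w4c.png

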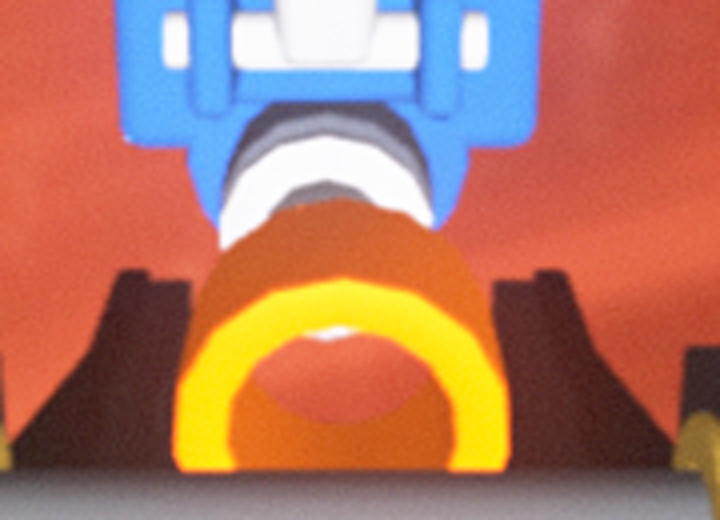

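The view shows the collar axis at column 342, the flange at 327 with its rear edge at row 136, and part of the post tip through the bore.

Run:
```python
from h import *
p=eyes.read_camera("wrist"); o=telemetry.get_obs()
M=R.from_euler('xyz',o["tool_rot"],degrees=True).as_matrix(); f=lambda c:[c[0]/4+190-.4,c[1]/4+180-.4]
T=lambda X:((X-o["tool_pos"])@M*100).round(2)
z=o["tool_pos"][2]
for n,c,zz,dx in(("outer",(342,279),z+.007,.019),("bore",(342,328),z+.007,.0125),("bottom outer",(342,198),z-.019,.019),("flange",(327,136),.039,.016),("base",(329,145),.012,0),("posttip right/visible",(330,333),.057,0)):
    X=at_z(p,f(c),zz)-dx*M[:,0]; print(n,X.round(4),T(X))
```

```text
outer [0.5842 0.2156 0.0983] [-0.11  0.01 -0.7 ]
bore [0.5834 0.2158 0.0983] [-0.03  0.01 -0.7 ]
bottom outer [0.5848 0.2155 0.0723] [-0.17  0.01  1.9 ]
flange [0.5841 0.2136 0.039 ] [-0.15 -0.21  5.23]
base [0.5788 0.2152 0.012 ] [ 0.42 -0.2   7.93]
posttip right/visible [0.5908 0.2121 0.057 ] [-0.83 -0.15  3.43]
```

>>> drive_tool(angular=[[0,0,0],[0,0,0],[0,0,0],[0,0,0],[0,0,0],[0,0,0],[0,0,0]], delta_pos=[[-0.05,-0.17,0],[0,0,0.8],[0,0,0.8],[0,0,0.8],[0,0,0.8],[0,0,0],[0,0,0]], gripper=[3.4,3.4,3.4,3.4,3.4,3.4,3.4])

```text
time_s: 8.15
tool_pos: [0.5819, 0.2137, 0.0569]
tool_rot: [-180.0, -0.0, 164.0]
force: [-0.4, 0.4, 0.1]
grip_width: 0.0368
grasp_force: 15.0
```

>>> drive_tool(angular=[[0,0,0],[0,0,0],[0,0,0],[0,0,0],[0,0,0],[0,0,-0.0],[0,0,0],[0,0,0],[0,0,0],[0,0,0]], delta_pos=[[0,0,0],[0,0,0],[0,0,0],[0,0,-2],[0,0,-4],[0,0,-4],[0,0,-2],[0,0,0],[0,0,0],[0,0,0]], gripper=[6,6,6,6,6,6,6,6,6,6])

```text
time_s: 9.15
tool_pos: [0.5811, 0.2135, 0.1759]
tool_rot: [-179.9, -0.1, 164.0]
force: [-0.4, -0.9, -0.1]
grip_width: 0.0601
grasp_force: 0.0
```

Run:
```python
from h import *
p=eyes.read_camera("wrist"); o=telemetry.get_obs(); print(o["tool_pos"],o["tool_rot"],o["force"])
save(p,"w5"); s=eyes.read_camera("scene"); save(s,"s5")
a=cv2.resize(cv2.imread("pics/w5.png")[:300,150:410],None,fx=1.8,fy=1.8)
b=cv2.resize(cv2.imread("pics/s5.png")[150:270,180:290],None,fx=3,fy=4.5)[:540]
b=cv2.resize(b,(320,540)); cv2.imwrite("pics/c5.png",np.hstack([a,b]))
```

```text
[0.58106485 0.21339887 0.17568896] [-1.79884441e+02 -1.32921091e-01  1.63973961e+02] [-0.40722899  0.2285967  -0.22700493]
```

View pics/c5.png

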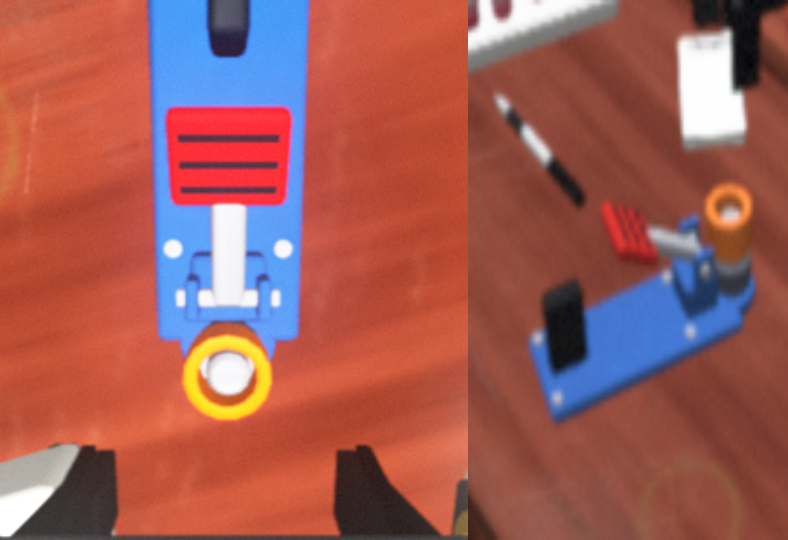

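The collar is on: its ring at (227,377) has the post inside it, and the scene half shows it standing upright on the seat. Next is the fin.

Run:
```python
from h import *
p=eyes.read_camera("wrist"); o=telemetry.get_obs(); print(o["tool_pos"])
C=at_z(p,[276.2,209.2],.065); print("post",C)
a=np.radians(-16); F=C[:2]-.148*np.array([np.cos(a),np.sin(a)]); print("fin",F)
for c in((229,55),): # fin visible front top edge centre (jack x=-62)
    X=at_z(p,[c[0]/1.8+150,c[1]/1.8],.06); print("fin front edge",X, X[:2]-.016*np.array([np.cos(a),np.sin(a)]))
go([*F,.176],164)
t=eyes.read_camera("top")
for b in blob(t,(8,150,150),(18,255,255))[:4]: print(b,at_z(t,b[1],.065).round(4))
for b in blob(t,(24,150,150),(34,255,255))[:2]: print(b,at_z(t,b[1],.078).round(4))
```

```text
[0.58130846 0.21347978 0.17601136]
post [0.581981   0.21394061 0.065     ]
fin [0.43971427 0.25473494]
fin front edge [0.46408298 0.24838646 0.06      ] [0.4487028  0.25279665]
turn [-0.002 -0.002 -0.   ] then shift cm [14.75  0.06  0.  ] | shift in current axes [14.75  0.06  0.03]
(179, [387.4, 279.4], [379, 272, 17, 16]) [ 0.4102 -0.0574  0.065 ]
(32, [320.9, 249.8], [318, 244, 7, 12]) [0.475  0.0877 0.065 ]
(132, [343.9, 202.5], [337, 196, 15, 14]) [0.5782 0.0385 0.078 ]
```

>>> drive_tool(angular=[[0,0,0],[0,0,0],[0,0,0],[0,0,0],[0,0,0],[0,0,0]], delta_pos=[[3.7,0,0],[3.7,0.06,0],[3.7,0,0],[3.6,0,0],[0,0,0],[0,0,0]], gripper=[6,6,6,6,6,6])

```text
time_s: 9.95
tool_pos: [0.4406, 0.2551, 0.1775]
tool_rot: [180.0, 0.0, 164.1]
force: [0.8, -1.1, -0.1]
grip_width: 0.0605
grasp_force: 0.0
```

Run:
```python
from h import *
p=eyes.read_camera("wrist"); o=telemetry.get_obs(); print(o["tool_pos"],o["tool_rot"])
for r in models.search_frame(p,"jack_fin")[:2]: print(r["p"],r["centre"],at_z(p,r["centre"],.06))
h=p["pixels"].max(2); m=(h<60).astype(np.uint8); m[:150]=0; m[245:]=0; m[:,:235]=0;m[:,320:]=0
n,l,s,c=cv2.connectedComponentsWithStats(m); 
for i in range(1,n):
    if s[i,4]>50: print(s[i],c[i])
print([proj(p,[.4397,.2547,z]).round(1) for z in(.06,.012)])
s=eyes.read_camera("scene")
go([.4397,.2547,.04],164)
```

```text
[0.44152823 0.25460847 0.17757311] [1.79995812e+02 4.26860185e-02 1.63960311e+02]
0.68 [274.5, 229.2] [0.45926759 0.24948901 0.06      ]
[266 176  17  16 193] [274.10880829 182.49222798]
[array([274. , 204.5]), array([274.1, 189.1])]
turn [-0.     0.001 -0.002] then shift cm [ 0.25 -0.02 13.75] | shift in current axes [ 2.500e-01 -1.000e-02  1.375e+01]
```

>>> drive_tool(angular=[[0,0,0],[0,0,0],[0,0,0],[0,0,0],[0,0,0],[0,0,0],[0,0,0],[0,0,0],[0,0,0],[0,0,0]], delta_pos=[[0.25,0,4],[0,0,4],[0,0,3.5],[0,0,2.2],[0,0,0],[0,0,0],[0,0,0],[0,0,0],[0,0,0],[0,0,0]], gripper=[6,6,6,6,6,1.2,1.2,1.2,1.2,1.2], squeeze=25)

```text
time_s: 11.1
tool_pos: [0.439, 0.2559, 0.0413]
tool_rot: [179.9, 0.0, 164.0]
force: [-0.6, -0.2, 0.6]
grip_width: 0.028
grasp_force: 0.0
```

Run:
```python
from h import *
o=telemetry.get_obs(); print(o["tool_pos"],o["tool_rot"],o["grip_width"],o["force"])
s=eyes.read_camera("scene")
for b in blob(s,(8,150,150),(18,255,255))[:3]: print(b,at_z(s,b[1],.052).round(4))
p=eyes.read_camera("top"); save(p,"t6")
for b in blob(p,(8,150,150),(18,255,255),amin=40)[:3]: print(b,at_z(p,b[1],.065).round(4))
w=eyes.read_camera("wrist"); save(w,"w6")
for b in blob(w,(8,150,150),(28,255,255),amin=100)[:3]: print(b,at_z(w,b[1],.065).round(4))
```

```text
[0.43897061 0.25589942 0.04131319] [1.79932730e+02 4.88805177e-02 1.63972334e+02] 0.028047152098081098 [-0.58019941 -0.22644345  0.6244595 ]
(163, [298.3, 324.0], [290, 317, 18, 15]) [ 0.3871 -0.0865  0.052 ]
(117, [269.2, 195.2], [261, 190, 17, 12]) [0.5938 0.228  0.052 ]
(180, [387.4, 279.2], [380, 272, 16, 16]) [ 0.4106 -0.0574  0.065 ]
(112, [262.9, 199.1], [255, 192, 16, 17]) [0.5865 0.2147 0.065 ]
(98, [308.5, 246.4], [293, 242, 30, 14]) [0.4825 0.1148 0.065 ]
(1038, [48.5, 276.9], [0, 264, 94, 32]) [0.4012 0.1766 0.065 ]
(743, [53.7, 369.0], [17, 355, 73, 25]) [0.4406 0.1594 0.065 ]
(257, [214.3, 318.3], [211, 290, 8, 56]) [0.436  0.2314 0.065 ]
```

>>> drive_tool(angular=[[0,0,0],[0,0,0],[0,0,0],[0,0,0],[0,0,0],[0,0,0],[0,0,0],[0,0,0],[0,0,0],[0,0,0],[0,0,0],[0,0,0],[0,0,0],[0,0,0],[0,0,0]], delta_pos=[[0,0,0],[0,0,0],[0,0,0],[-0.2,-0.8,0],[-0.4,-1.6,0],[-0.4,-1.6,0],[-0.4,-1.6,0],[-0.4,-1.6,0],[-0.4,-1.6,0],[-0.4,-1.6,0],[-0.4,-1.6,0],[-0.2,-0.8,0],[-0.1,-0.4,0],[0,0,0],[0,0,0]], gripper=[1.2,1.2,1.2,1.2,1.2,1.2,1.2,1.2,1.2,1.2,1.2,1.2,1.2,1.2,1.2])

```text
time_s: 12.75
tool_pos: [0.4339, 0.1184, 0.0408]
tool_rot: [-179.9, 0.0, 164.0]
force: [-1.3, -1.9, 7.0]
grip_width: 0.0158
grasp_force: 25.0
```

Run:
```python
from h import *
o=telemetry.get_obs(); print(o["tool_pos"],o["tool_rot"],o["grip_width"],o["force"],o["qpos"].round(0))
s=eyes.read_camera("scene");p=eyes.read_camera("top")
for n,c in(("scene",s),("top",p)):
    save(c,n+"7")
    for b in blob(c,(8,150,150),(18,255,255),amin=25)[:4]: print(n,b,at_z(c,b[1],.065).round(4))
    for b in blob(c,(24,150,150),(34,255,255),amin=25)[:3]: print(n,"y",b,at_z(c,b[1],.078).round(4))
a=cv2.resize(cv2.imread("pics/top7.png")[160:300,240:400],None,fx=2.4,fy=2.4)
b=cv2.resize(cv2.imread("pics/scene7.png")[170:310,210:370],None,fx=2.4,fy=2.4)
cv2.imwrite("pics/c7.png",np.hstack([a,b]))
```

```text
[0.43385497 0.11838685 0.04076149] [-1.79888861e+02  7.99071804e-03  1.63965825e+02] 0.015760857881736135 [-1.29709246 -1.88300625  7.04416026] [-33.   6.  15. 123.  -2.  51.  57.]
scene (163, [298.3, 324.0], [290, 317, 18, 15]) [ 0.3806 -0.0928  0.065 ]
scene (76, [304.2, 222.9], [299, 219, 15, 12]) [0.5728 0.0849 0.065 ]
scene y (75, [93.9, 180.8], [88, 173, 13, 16]) [0.2862 0.5501 0.078 ]
scene y (64, [321.5, 227.7], [315, 224, 14, 8]) [0.578  0.0387 0.078 ]
scene y (27, [96.6, 176.5], [88, 170, 17, 16]) [0.299  0.5645 0.078 ]
top (180, [387.3, 279.2], [380, 272, 16, 16]) [ 0.4106 -0.0572  0.065 ]
top (98, [324.7, 201.4], [317, 194, 15, 17]) [0.5812 0.0787 0.065 ]
top y (131, [343.9, 202.5], [337, 196, 15, 14]) [0.5782 0.0385 0.078 ]
```

View pics/c7.png

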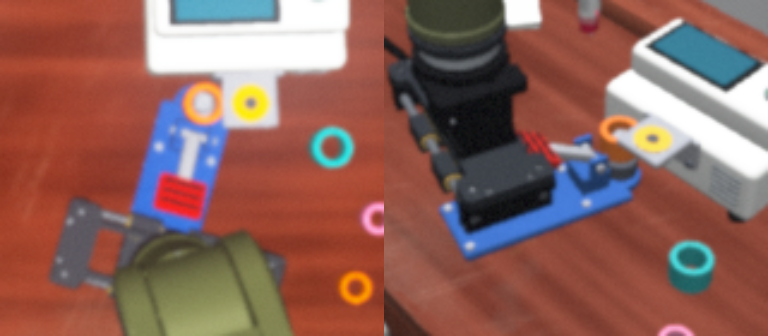

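The jack now has its collar just left of the lug: collar at (204,103) and yellow dot at (250,103) in the top half. About 40 mm remain.

>>> drive_tool(angular=[[0,0,0],[0,0,0],[0,0,0],[0,0,0],[0,0,0],[0,0,0],[0,0,0],[0,0,0]], delta_pos=[[-0.15,-0.7,0],[-0.2,-0.9,0],[-0.2,-0.9,0],[-0.15,-0.8,0],[-0.1,-0.6,0],[0,0,0],[0,0,0],[0,0,0]], gripper=[1.2,1.2,1.2,1.2,1.2,1.2,1.2,1.2])

```text
time_s: 13.65
tool_pos: [0.4308, 0.0784, 0.0407]
tool_rot: [-179.9, 0.0, 163.9]
force: [0.5, 0.3, 5.7]
grip_width: 0.016
grasp_force: 25.1
```

Run:
```python
from h import *
o=telemetry.get_obs(); print(o["tool_pos"],o["tool_rot"],o["grip_width"],o["force"],o["qpos"].round(0))
s=eyes.read_camera("scene");p=eyes.read_camera("top")
for n,c in(("scene",s),("top",p)):
    save(c,n+"8")
    for b in blob(c,(8,150,120),(18,255,255),amin=15)[:4]: print(n,b,at_z(c,b[1],.065).round(4))
    for b in blob(c,(24,150,150),(34,255,255),amin=25)[:3]: print(n,"y",b,at_z(c,b[1],.078).round(4))
    print(n,proj(c,[.578,.0385,.065]),models.search_frame(c,"paddle")[:2])
a=cv2.resize(cv2.imread("pics/top8.png")[160:300,260:420],None,fx=2.4,fy=2.4)
b=cv2.resize(cv2.imread("pics/scene8.png")[190:290,260:374],None,fx=3.36,fy=3.36)
cv2.imwrite("pics/c8.png",np.hstack([a,b]))
```

```text
[0.43084714 0.07836914 0.04074785] [-1.79920336e+02  1.92337536e-02  1.63912989e+02] 0.01598575305174181 [0.47440827 0.32851935 5.72815415] [-31.   4.  17. 125.  -1.  51.  62.]
scene (275, [298.2, 326.4], [290, 317, 17, 20]) [ 0.3772 -0.096   0.065 ]
scene (128, [318.5, 241.0], [311, 234, 18, 13]) [0.5539 0.0237 0.065 ]
scene y (107, [94.7, 180.8], [88, 170, 17, 23]) [0.2877 0.5487 0.078 ]
scene y (57, [321.8, 227.8], [316, 224, 13, 8]) [0.5782 0.038  0.078 ]
scene [321.21335093 232.23396686] [{'centre': [285.4, 241.6], 'p': 0.67}]
top (154, [389.2, 280.2], [382, 272, 14, 30]) [ 0.4085 -0.0614  0.065 ]
top (25, [306.0, 243.3], [301, 242, 11, 4]) [0.4893 0.1203 0.065 ]
top (24, [300.5, 271.6], [298, 269, 7, 6]) [0.4276 0.1326 0.065 ]
top y (131, [343.9, 202.5], [337, 196, 15, 14]) [0.5782 0.0385 0.078 ]
top [342.96789549 202.81632318] [{'centre': [335.1, 246.9], 'p': 0.52}, {'centre': [233.6, 132.0], 'p': 0.28}]
```

View pics/c8.png

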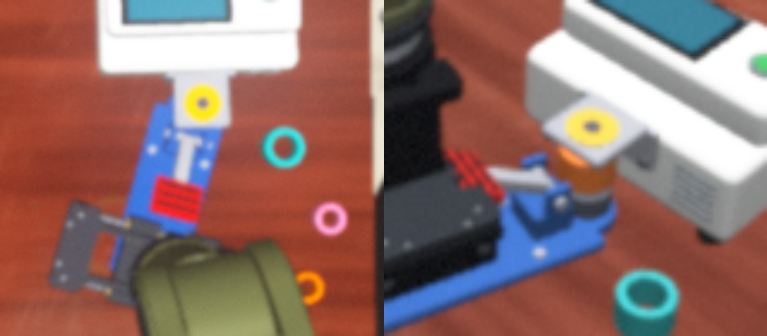

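Top half: the lug's dot at (202,103) sits over the post end of the jack. Scene half: the collar is beneath the lug at about (585,180), with the flange at (593,205).

Run:
```python
from h import *
c=eyes.read_camera("scene")
for X in([.578,.0385,.039],[.578,.0385,.052],[.574,.0365,.039]): print(proj(c,X))
im=c["pixels"]; h=cv2.cvtColor(im,cv2.COLOR_RGB2HSV)
m=cv2.inRange(h,np.array((5,140,90)),np.array((20,255,255))); 
for r in range(236,252): 
    x=np.where(m[r,300:340])[0]+300; print(r,(x.min(),x.max()) if len(x) else None, end=' ')
# expected silhouette for collar at lug
import itertools
for C in([.578,.0385],[.574,.0365]):
    pts=np.array([proj(c,[C[0]+.019*np.cos(t),C[1]+.019*np.sin(t),z]) for z in(.039,.065) for t in np.linspace(0,6.28,40)])
    hull=cv2.convexHull(pts.astype(np.float32))[:,0]; mm=np.zeros((420,560),np.uint8); cv2.fillPoly(mm,[hull.round().astype(int)],1)
    print();print(C,[(r,np.where(mm[r])[0].min(),np.where(mm[r])[0].max()) for r in range(236,252) if mm[r].any()])
```

```text
[320.53908609 240.97952295]
[320.87302444 236.64817356]
[319.9541354  242.30686445]
236 (np.int64(310), np.int64(316)) 237 (np.int64(310), np.int64(318)) 238 (np.int64(310), np.int64(319)) 239 (np.int64(310), np.int64(327)) 240 (np.int64(310), np.int64(328)) 241 (np.int64(311), np.int64(328)) 242 (np.int64(312), np.int64(328)) 243 (np.int64(315), np.int64(329)) 244 (np.int64(316), np.int64(330)) 245 (np.int64(317), np.int64(332)) 246 (np.int64(317), np.int64(333)) 247 (np.int64(330), np.int64(335)) 248 (np.int64(330), np.int64(337)) 249 (np.int64(330), np.int64(338)) 250 (np.int64(331), np.int64(339)) 251 (np.int64(331), np.int64(339)) 
[0.578, 0.0385] [(236, np.int64(312), np.int64(330)), (237, np.int64(312), np.int64(330)), (238, np.int64(312), np.int64(329)), (239, np.int64(312), np.int64(329)), (240, np.int64(312), np.int64(329)), (241, np.int64(312), np.int64(329)), (242, np.int64(312), np.int64(329)), (243, np.int64(313), np.int64(329)), (244, np.int64(313), np.int64(328)), (245, np.int64(314), np.int64(328)), (246, np.int64(316), np.int64(327)), (247, np.int64(317), np.int64(325))]

[0.574, 0.0365] [(236, np.int64(312), np.int64(329)), (237, np.int64(311), np.int64(329)), (238, np.int64(311), np.int64(329)), (239, np.int64(311), np.int64(329)), (240, np.int64(311), np.int64(329)), (241, np.int64(311), np.int64(329)), (242, np.int64(311), np.int64(329)), (243, np.int64(311), np.int64(329)), (244, np.int64(312), np.int64(329)), (245, np.int64(313), np.int64(328)), (246, np.int64(313), np.int64(327)), (247, np.int64(314), np.int64(326)), (248, np.int64(317), np.int64(325))]
```

>>> drive_tool(angular=[[0,0,0],[0,0,0],[0,0,0],[0,0,0],[0,0,0],[0,0,0],[0,0,0],[0,0,0],[0,0,0],[0,0,0],[0,0,0],[0,0,0],[0,0,0],[0,0,0]], delta_pos=[[0,0,0],[0,0,0],[0,0,0],[0,0,0],[0,0,-1],[0,0,-3],[0,0,-3],[0,0,-2],[-2,0,0],[-2,0,0],[-1.6,0,0],[0,0,0],[0,0,0],[0,0,0]], gripper=[4.5,4.5,4.5,4.5,4.5,4.5,4.5,4.5,0,0,0,0,0,0])

```text
time_s: 15.3
tool_pos: [0.4837, 0.0648, 0.1306]
tool_rot: [-180.0, -0.0, 164.0]
force: [0.3, 0.8, 0.2]
grip_width: 0.0052
grasp_force: 0.0
```

Run:
```python
from h import *
o=telemetry.get_obs(); print(o["tool_pos"],o["tool_rot"],o["grip_width"],o["force"])
M=R.from_euler('xyz',o["tool_rot"],degrees=True).as_matrix()
w=eyes.read_camera("wrist"); save(w,"w9")
m=(lambda i:cv2.inRange(i,np.array((150,0,0)),np.array((255,60,60))))(w["pixels"]); n,l,s,c=cv2.connectedComponentsWithStats(m)
for i in range(1,n):
    if s[i,4]>100: X=at_z(w,c[i],.08); print(s[i],c[i],X,((X-o["tool_pos"])@M*100).round(2))
for n in("top","scene"):
    p=eyes.read_camera(n); save(p,n+"9")
    for b in blob(p,(24,150,150),(34,255,255),amin=25)[:3]: print(n,"y",b,at_z(p,b[1],.078).round(4))
    for b in blob(p,(105,120,80),(125,255,255))[:1]: print(b,at_z(p,b[1],.012))
a=cv2.resize(cv2.imread("pics/w9.png"),(448,336)); b=cv2.resize(cv2.imread("pics/scene9.png")[190:290,260:365],None,fx=3.36,fy=3.36)
cv2.imwrite("pics/c9.png",np.hstack([a,b[:336]]))
```

```text
[0.48366892 0.06478094 0.13055483] [-1.79999802e+02 -4.73579261e-02  1.64001134e+02] 0.005192160548651726 [0.31011152 0.78960907 0.21460765]
[237 235  16  32 197] [243.4213198  253.22335025] [0.4877474  0.04392873 0.08      ] [-0.97 -1.89  5.05]
[298 241  11  27 129] [303.82945736 254.54263566] [0.49855726 0.07847007 0.08      ] [-1.06  1.73  5.05]
top y (131, [343.8, 202.5], [337, 196, 14, 14]) [0.5782 0.0388 0.078 ]
(616, [550.3, 340.8], [535, 310, 25, 53]) [ 0.26220474 -0.44365753  0.012     ]
scene y (105, [94.7, 179.8], [88, 170, 17, 19]) [0.2895 0.5531 0.078 ]
scene y (66, [321.4, 227.5], [315, 223, 14, 9]) [0.5783 0.0392 0.078 ]
(1609, [286.2, 265.7], [244, 244, 85, 46]) [0.48964486 0.05423644 0.012     ]
```

View pics/c9.png

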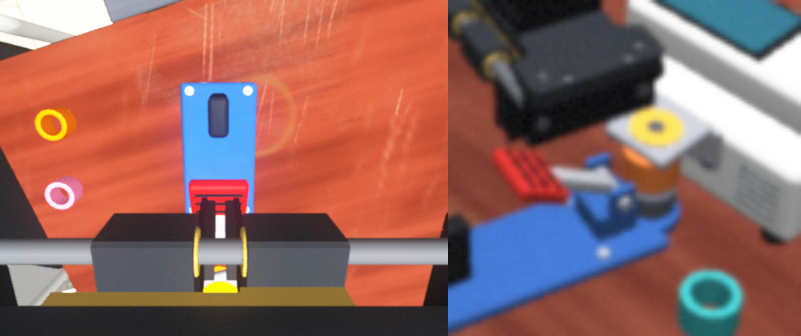

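The wrist half shows the closed fingers over the red paddle, centred at columns 218–222. The scene half shows the collar upright under the lug at (650,165). Next is the trial press.

>>> drive_tool(angular=[[0,0,0],[0,0,0],[0,0,0],[0,0,0],[0,0,0],[0,0,0],[0,0,0],[0,0,0],[0,0,0],[0,0,0],[0,0,0]], delta_pos=[[0,0,1.5],[0,0,1.5],[0,0,0.5],[0.1,0,0.5],[0.1,0,0.5],[0.1,0,0.5],[0.1,0,0.5],[0.1,0,0.5],[0,0,0.5],[0,0,0.3],[0,0,0]], gripper=[0,0,0,0,0,0,0,0,0,0,0])

```text
time_s: 16.55
tool_pos: [0.4781, 0.0671, 0.0635]
tool_rot: [180.0, -0.2, 164.0]
force: [-8.0, 1.7, 11.9]
grip_width: 0.0004
grasp_force: 6.1
```

Run:
```python
from h import *
o=telemetry.get_obs(); print(o["tool_pos"],o["tool_rot"],o["force"])
for n in("top","scene"):
    p=eyes.read_camera(n)
    for b in blob(p,(24,150,150),(34,255,255),amin=25)[:3]: print(n,"y",b)
```

```text
[0.47811057 0.06708401 0.06353054] [179.97058444  -0.22074283 164.02353079] [-8.03258868  1.67531512 11.86306005]
top y (140, [345.0, 197.4], [338, 191, 15, 14])
scene y (78, [94.2, 181.3], [88, 173, 13, 17])
scene y (51, [325.3, 220.3], [319, 217, 13, 7])
```

>>> drive_tool(angular=[[0,0,0],[0,0,0]], delta_pos=[[0,0,0.3],[0,0,0]], gripper=[0,0])

```text
time_s: 16.85
tool_pos: [0.4782, 0.0672, 0.0627]
tool_rot: [179.9, -0.3, 164.0]
force: [-14.1, 1.6, 28.1]
grip_width: 0.0003
grasp_force: 14.0
```

```bash
cat >> h.py <<'E'
def tri(pa,a,pb,b):
    o1,d1=ray(pa,a);o2,d2=ray(pb,b)
    A=np.stack([d1,-d2],1); t=np.linalg.lstsq(A,o2-o1,rcond=None)[0]
    return (o1+d1*t[0]+o2+d2*t[1])/2, np.linalg.norm(o1+d1*t[0]-o2-d2*t[1])
E
python3 - <<'E'
from h import *
o=telemetry.get_obs(); print(o["tool_pos"],o["tool_rot"],o["force"])
t=eyes.read_camera("top");s=eyes.read_camera("scene");save(s,"s10");save(t,"t10")
f=lambda p,c:min(blob(p,(24,150,150),(34,255,255),amin=25),key=lambda b:np.hypot(b[1][0]-c[0],b[1][1]-c[1]))[1]
a=f(t,(345,198));b=f(s,(324,222)); print(a,b,"now",tri(t,a,s,b),"rest",tri(t,[343.9,202.5],s,[321.5,227.7]))
for nm,c in(("t10",t),):
    h=cv2.cvtColor(c["pixels"],cv2.COLOR_RGB2HSV); print([x for x in blob(c,(105,120,80),(125,255,255))][:3])
x=cv2.resize(cv2.imread("pics/t10.png")[130:270,290:410],None,fx=2.8,fy=2.8);y=cv2.resize(cv2.imread("pics/s10.png")[190:290,260:380],None,fx=3.92,fy=3.92)[:392]
cv2.imwrite("pics/c10.png",np.hstack([cv2.resize(x,(330,392)),cv2.resize(y,(470,392))]))
E
```

```text
[0.47821885 0.06720397 0.06273281] [179.94019765  -0.27484058 164.02060744] [-14.1096523    1.56825398  28.14365803]
[345.0, 197.4] [325.3, 220.3] now (array([0.58843914, 0.03852101, 0.0928237 ]), np.float64(0.00010128993331864994)) rest (array([0.57808765, 0.03860866, 0.07798868]), np.float64(0.00021593203587355354))
[(615, [550.3, 340.8], [535, 310, 25, 53]), (501, [333.9, 217.3], [318, 199, 34, 34]), (158, [316.7, 268.9], [307, 260, 24, 18])]
```

View pics/c10.png

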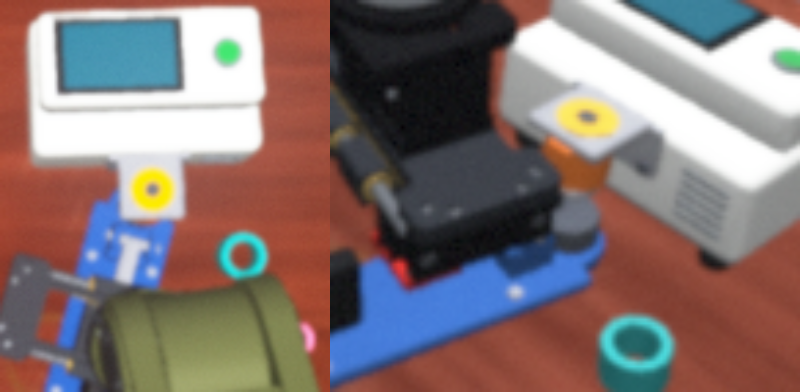

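The top half shows the lug at (152,190), lifted 15 mm, and the scene half shows the collar bearing it. Now release the handle.

>>> drive_tool(angular=[[0,0,0],[0,0,0],[0,0,0],[0,0,0],[0,0,0],[0,0,0],[0,0,0],[0,0,0],[0,0,0],[0,0,0],[0,0,0],[0,0,0]], delta_pos=[[0,0,-0.4],[-0.1,0,-0.5],[-0.1,0,-0.5],[-0.1,0,-0.5],[-0.1,0,-0.5],[-0.1,0,-0.5],[0,0,-0.7],[0,0,-1],[0,0,-1],[0,0,-1],[0,0,0],[0,0,0]], gripper=[0,0,0,0,0,0,0,0,0,0,0,0])

```text
time_s: 18.15
tool_pos: [0.4845, 0.0645, 0.1257]
tool_rot: [180.0, 0.0, 164.0]
force: [0.5, 0.1, 0.0]
grip_width: 0.0005
grasp_force: 0.0
```

Run:
```python
from h import *
o=telemetry.get_obs(); print(o["tool_pos"],o["tool_rot"],o["force"])
M=R.from_euler('xyz',o["tool_rot"],degrees=True).as_matrix()
t=eyes.read_camera("top");s=eyes.read_camera("scene");w=eyes.read_camera("wrist");save(w,"w11");save(s,"s11")
f=lambda p,c:min(blob(p,(24,150,150),(34,255,255),amin=25),key=lambda b:np.hypot(b[1][0]-c[0],b[1][1]-c[1]))[1]
a=f(t,(345,200));b=f(s,(322,227)); print(a,b,"now",tri(t,a,s,b))
# shift of jack in scene and wrist vs before the stroke
for A,B,box in(("scene9","s11",(240,290,240,335)),("w9","w11",(95,215,200,330))):
    g=[cv2.cvtColor(cv2.imread("pics/%s.png"%n),cv2.COLOR_BGR2GRAY)[box[0]:box[1],box[2]:box[3]].astype(np.float32) for n in(A,B)]
    print(A,cv2.phaseCorrelate(g[0],g[1]))
# fin rear/base end from wrist
h=cv2.cvtColor(w["pixels"],cv2.COLOR_RGB2HSV); m=cv2.inRange(h,np.array((105,120,80)),np.array((125,255,255)))
n,l,st,c=cv2.connectedComponentsWithStats(m); i=1+np.argmax(st[1:,4]); print(st[i],c[i]); 
x0,y0,ww,hh,_=st[i]; rows=[(r,np.where(l[r]==i)[0].min(),np.where(l[r]==i)[0].max()) for r in (y0+4,y0+60,y0+110)]; print(rows)
X=at_z(w,[np.mean(rows[0][1:]),y0-.5],.012); print("base rear end mid",X,"post est",X[:2]+.173*np.array([np.cos(np.radians(-16)),np.sin(np.radians(-16))]))
```

```text
[0.4845327  0.06453732 0.12569032] [1.79983557e+02 9.99287174e-03 1.63975718e+02] [0.51193847 0.06196712 0.03626774]
[343.8, 202.5] [321.9, 228.1] now (array([0.57846653, 0.03831387, 0.07674587]), np.float64(0.000681246572297849))
scene9 ((0.8734290698710723, -0.5419475959217088), 0.9769626935323079)
w9 ((1.3657859899610258, 3.893638548121558), 0.8349927430094024)
[ 225  107   97  160 2928] [276.80293716 189.68579235]
[(np.int32(111), np.int64(226), np.int64(321)), (np.int32(167), np.int64(228), np.int64(320)), (np.int32(217), np.int64(230), np.int64(318))]
base rear end mid [0.41324948 0.08364991 0.012     ] post est [0.57954775 0.03596465]
```

>>> drive_tool(angular=[[0,0,0],[0,0,0],[0,0,0],[0,0,0],[0,0,0],[0,0,0],[0,0,0],[0,0,0],[0,0,0],[0,0,0],[0,0,0],[0,0,0],[0,0,0]], delta_pos=[[0,0,1.3],[0,0,1.2],[0,0,0.5],[0.1,0,0.5],[0.1,0,0.5],[0.1,0,0.5],[0.1,0,0.5],[0.1,0,0.5],[0,0,0.5],[0,0,0.3],[0,0,0.25],[0,0,0],[0,0,0]], gripper=[0,0,0,0,0,0,0,0,0,0,0,0,0])

```text
time_s: 19.6
tool_pos: [0.478, 0.0669, 0.0625]
tool_rot: [180.0, -0.3, 164.0]
force: [-16.1, 0.0, 32.8]
grip_width: 0.0003
grasp_force: 16.9
```

Run:
```python
from h import *
o=telemetry.get_obs(); print(o["tool_pos"],o["tool_rot"],o["force"])
t=eyes.read_camera("top");s=eyes.read_camera("scene")
f=lambda p,c:min(blob(p,(24,150,150),(34,255,255),amin=25),key=lambda b:np.hypot(b[1][0]-c[0],b[1][1]-c[1]))[1]
a=f(t,(345,198));b=f(s,(324,222)); print(a,b,tri(t,a,s,b))
save(s,"s12")
# jack shift since handle-up, base region left of pump
g=[cv2.cvtColor(cv2.imread("pics/%s.png"%n),cv2.COLOR_BGR2GRAY)[258:292,240:330].astype(np.float32) for n in("s11","s12")]; print(cv2.phaseCorrelate(*g))
o=telemetry.get_obs(); print(o["force"],np.abs(o["joint_velocities"]).max())
```

```text
[0.47795753 0.06687289 0.06250334] [179.97796293  -0.322938   163.99454215] [-16.06382018   0.04552961  32.75484682]
[345.0, 197.4] [325.0, 220.0] (array([0.58819383, 0.0388491 , 0.09364024]), np.float64(0.0006571700179222662))
((1.5969937784335286, -0.5177125748171676), 0.7390419859945038)
[-15.32633536  -0.13668814  32.76836887] 0.18054168364430415
```

```bash
python3 -c "
from cell import env
print(env.sign_off())"
```

```text
the job is handed in; nothing more can be done
None
```

I handed the job in at about 20 s of robot time with the handle held fully down and the analyser's front raised about 15 mm on the seated collar, after one full trial stroke; no pass/fail result came back.

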